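# Hang the keyhole shelf and stock it, tall bottle at the back

### The job

Hang the loose metal shelf on the two screws of the low white screen: pass both screw heads through the round ends of its keyhole slots, draw it fully down until it is locked home, and let go. Then stand the tall bottle upright in the back row of the hung shelf (the half nearest its back plate), and after that the short jar upright in the front row. Set everything down gently without dropping it, and leave the mug and the other things on the bench where they are.

Things in the scene. Friction and masses are not known exactly. Their poses are not given: they have to be found in the camera images.
- screen: Low white fixed screen: upright panel 240 wide, 18 thick, top edge 150 above the bench, two steel screws standing out of its front face, steel feet behind. Origin: on the bench under the middle of the front face. x = out of the front face, y = along it, z = up.
- screws (a point): Mid-point between the screws, on the screen's front face, 125 above the bench; axes as the screen (x out of the face). The screws are level, at y = +50 and -50: shank 6 diameter, round head 17 diameter, its underside 8 and its outer face 12 from the screen's face.
- shelf: Loose bare-metal shelf, 0.4 kg, standing upright: back plate 160 wide, 5 thick, 170 tall; tray 165 deep at its foot, floor 5 thick, rims 15 high, inside x = 5 to 161, y = -76 to 76. Origin: middle of the plate's lower rear edge, at the underside. x = forward from the plate's rear face over the tray, y = along the plate, z = up. Hung, its x points as the screws' x, underside 35 above the bench.
- shelf_grip (a point): Middle of the thick rim along the top of the shelf's plate, the place to pinch from above, fingers closing along the shelf's x. Rim 10 thick (x = 0 to 10 of the shelf), 160 long, heights 136 to 170; this point at x = 5, height 155. Axes as the shelf. When hung, the rim's lower edge is 21 above the screen's top edge.
- shelf_seat (a point): Point of the shelf's rear face that meets the screws' mid-point when hung home: height 90, midway between two keyholes at y = +50 and -50. Each: an entry 25 across (octagon) centred at height 66, and above it an 11 wide slot closed at height 93. So heads go in with the shelf 24 above home, then it travels 24 down. Axes as the shelf.
- tall_center (a point): Tall white plastic bottle, grey tapered cap, 170 tall in all, straight round body of 52 diameter up to 148; 0.25 kg. The point is on its axis half-way up (85 above its base); z = up along it.
- short_center (a point): Short white plastic jar, grey lid, round, 52 diameter, 85 tall; 0.2 kg. The point is on its axis half-way up (42.5 above its base); z = up along it.
- mug: White mug with a side handle, 68 diameter, 85 tall, stands among the bottle and the jar; bystander, to be left alone. Origin at the centre of its base.
- tin: Low steel tin, 70 diameter, 45 tall; bystander. Origin at the centre of its base.
- knife: Long flat spatula with wooden handle, 260 long, lying on the bench; bystander. Origin at its underside, x along it.
- ring: Steel cake ring, 100 diameter, 50 tall, between robot and screen; bystander. Origin at the centre of its base.
Things that resemble listed ones, but are neither listed nor needed, are in the scene too. What is shaped like the part that bears tall_center but purple is not meant.

How it is judged:
By the outcome, as a careful person would: the job done as asked, in the order asked, and still so for the second after the job is handed in, with the robot touching nothing.
It also fails if it takes over 72 s, if anything falls off the work surface, if the arm or the gripper's body presses on something with over 40 N, if the wrist force passes 120 N, or if a joint passes its speed limit or range.

### The arm

A 6-joint arm with a two-finger parallel gripper is mounted at the origin on the work surface. World frame = base frame: x ahead of the robot, y to its left, z up, the work surface at z = 0. Lengths are in m, angles in rad, forces in N, time in s.
With the tool pointing down it reaches from about 0.35 to 0.975 m from the base axis. Payload 4.9 kg.
Tool frame: the origin (TCP) lies at the very end of the fingers, on their centre line; the grasp point (between the pads) lies 19 mm behind it; z points along the fingers, y is the line along which they close (so a half turn about z gives the same grasp; the last joint's range is limited). The gripper opens to 85 mm and grips with 20 to 120 N. Pads are 22 mm wide; open, the fingers measure 114 mm over their backs; the gripper's body (76 mm by 85 mm) begins 54 mm behind the grasp point. The pads swing forward as they close: fully open they stand 13 mm farther back than shut.
Start: joints at [1.038, 0.053, 1.613, -0, 1.476, -0.119], TCP at [0.251, 0.572, 0.231] pointing down, gripper open.
Joint ranges: [-3.01, 3.01], [-1.01, 2.22], [0.06, 2.58], [-1.02, 4.17], [0.09, 2.62], [-3.14, 3.14]. Speed limits (rad/s): [2.57, 2.57, 3.14, 3.14, 3.14, 3.14].

### API

Orientations are given as a rotation vector (axis times angle).
In Python, from station import ctrl, imaging gives the robot as it stands.
- The arm moves only by the tool play_rows, never from a script. Its argument "series" is a list of rows, each a list of 3 entries, a list of its own where there are three numbers: the opening, from 0 (shut) to 1 (fully open), then the shift along the tool's x, y, z each as a share of 0.05 m, from -1 to 1, then the turn, a rotation vector about the tool's x, y, z each as a share of 8 degrees, from -1 to 1. In form: [[grip, [dx, dy, dz], [ax, ay, az]], ...]. A call has 1 to 8 rows; each row shifts and turns the commanded pose from where the row before left it, along the tool's axes as they then stand; what a row does not reach is not made up. A row lasts 1/8 s, in which the tool goes at most 62.5 mm and 10.7 degrees, less where a joint would pass 70% of its speed; a pose out of reach is approached as far as the arm can. A call with a number of a shift or a turn outside -1 to 1 is refused whole. A call with a gripper value outside its range is refused whole. The fingers move at their own pace and stop on an object; "force" is the grip in N (left out, the last holds). Time passes only in rows, so rows that do not move let the fingers close. It gives the time, the measured TCP pose, the force, the opening and the grip force at its end, in the units of the state.
- ctrl.get_obs(): the state, without advancing time (a new reading comes with each control period).
- imaging.get_image(name): name is "scene" or "top" or "wrist"; returns a dict with "color" (420x560x3 uint8, blue, green, red), "fx", "fy", "cx", "cy" (pixels), "extrinsics" (4x4, takes a point from world to camera coordinates); the wrist camera has in their place "hand_eye" (4x4, takes a point from camera to tool coordinates, whose origin is the TCP and whose axes are the flange's). Camera axes: x right, y down, z forward; pixel columns grow to the right and rows downward; lengths in m; the calibration is good to about 2 mm. The wrist camera is an equidistant fisheye: a pixel r from the principal point sees the ray r / f radians off the axis. A picture is of the moment at which its call begins: read the wrist's pose just before it. There is no depth.
- ctrl.finish_job(): hands the job in; it is judged then, once.
The state is a dict: "t": time; "q": joint angles; "dq": joint speeds; "effort": joint torques, N m; "tool_pos": TCP position; "tool_rot": TCP orientation; "contact_force": force on the tool from outside, world axes, zero at the start; "wrist_torque": the same for the moment, N m; "opening": finger opening in m; "grip_force": force on a finger pad.
Only numpy, scipy, OpenCV 4.12 (cv2) and the standard library are available. Lean on these libraries where they do the work, as an engineer would, in place of code of your own. Each camera call takes 0.05 s, during which the arm holds its last target. There are 200 camera calls.

## Working session

There is one attempt and no reset: what is moved stays moved. The work goes in short steps, Python scripts to look and compute and a tool call to move; the robot and the scene stay as the last step left them, time stands still between calls to the robot, and variables do not carry over. Pictures are saved under pics/ and viewed, at most 10 in all, crops included, and the job is handed in when it is done.

Besides the shell and the picture viewer there is one more tool, called after "Emit:" in YAML: its name, and indented under it one key for each argument. play_rows: Moves the arm, as the interface text tells. Shift numbers are shares of 0.05 m and turn numbers shares of 8 degrees, none past 1 either way. Its arguments: {"type":"object","properties":{"series":{"type":"array"},"force":{"type":"number"}},"required":["series"]}

```bash
ls; mkdir -p pics
python3 - <<'E'
from station import ctrl, imaging
import cv2,numpy as np
o=ctrl.get_obs();print(o)
for n in("scene","top","wrist"):
    d=imaging.get_image(n);cv2.imwrite(f"pics/{n}0.png",d["color"])
    print(n,{k:(np.round(v,4).tolist() if k!="color" else 0) for k,v in d.items()})
E
```

```text
pics
{'t': 0.0, 'q': array([ 1.03800821e+00,  5.33280649e-02,  1.61431244e+00,  1.44650322e-05,
        1.47596329e+00, -1.19009087e-01]), 'dq': array([ 0.00103069,  0.00029755,  0.0021334 , -0.00139782,  0.00058825,
       -0.00078884]), 'effort': array([ 6.75354386e-04, -3.93685591e+01, -3.70174205e+01, -5.75154695e-05,
        7.11604502e-03,  9.04039979e-06]), 'tool_pos': array([0.25097908, 0.57171651, 0.23006984]), 'tool_rot': array([-6.45202512e-01, -3.07395157e+00,  2.98493996e-03]), 'contact_force': array([ 0.16012394, -0.01141113,  0.219817  ]), 'wrist_torque': array([-0.00945678,  0.00870625, -0.02822958]), 'grip_force': 0.0, 'opening': 0.0852714344818919}
scene {'color': 0, 'fx': 512.3009, 'fy': 512.3009, 'cx': 289.8547, 'cy': 203.5222, 'extrinsics': [[0.8995, 0.4367, -0.012, -0.5001], [0.2933, -0.6241, -0.7242, -0.0888], [-0.3238, 0.6479, -0.6895, 1.7002], [0.0, 0.0, 0.0, 1.0]]}
top {'color': 0, 'fx': 461.9482, 'fy': 461.9482, 'cx': 286.155, 'cy': 204.49, 'extrinsics': [[-0.0132, -0.9999, -0.0084, 0.0088], [-0.9871, 0.0144, -0.1595, 0.5568], [0.1596, 0.0062, -0.9872, 1.3973], [0.0, 0.0, 0.0, 1.0]]}
wrist {'color': 0, 'fx': 325.1923, 'fy': 325.1923, 'cx': 283.9112, 'cy': 208.2618, 'hand_eye': [[-0.0001, -0.9494, -0.314, 0.0804], [1.0, -0.0001, 0.0001, 0.0015], [-0.0002, -0.314, 0.9494, -0.1412], [0.0, 0.0, 0.0, 1.0]]}
```

View pics/scene0.png

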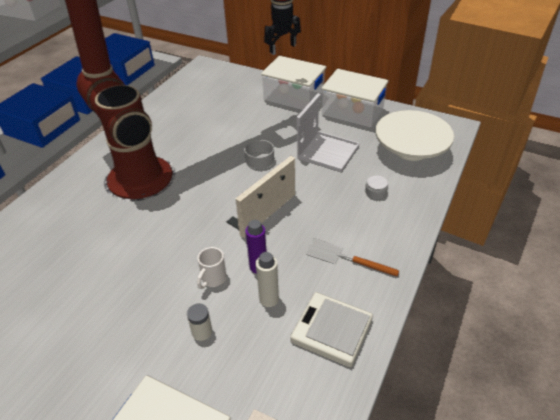

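View pics/top0.png

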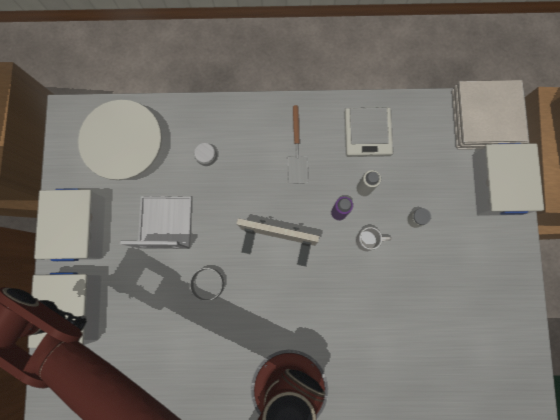

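The scene view shows the screen at (268,197) with its screws at (261,195) and (283,180). The loose shelf is at (328,135), mug (211,266) and ring (260,153).
- Bottle candidates: white at scene (268,281) / top (372,180), and purple at scene (257,247) / top (343,207). I choose the white one.
- Jar candidates: grey-lidded at scene (200,322) / top (421,217), and the small tin at (377,187). I choose the grey-lidded one.

Next I crop in to check these choices.

```bash
cat > h.py <<'E'
import cv2,numpy as np
from scipy.spatial.transform import Rotation as R
from station import ctrl, imaging
def ray(d,u,v):
    E=np.array(d["extrinsics"]);r=E[:3,:3].T@np.array([(u-d["cx"])/d["fx"],(v-d["cy"])/d["fy"],1])
    return -E[:3,:3].T@E[:3,3], r
def plane(d,u,v,z):
    c,r=ray(d,u,v);return c+r*(z-c[2])/r[2]
def proj(d,p):
    E=np.array(d["extrinsics"]);q=E[:3,:3]@np.asarray(p)+E[:3,3]
    return np.array([d["fx"]*q[0]/q[2]+d["cx"],d["fy"]*q[1]/q[2]+d["cy"]])
def wT(o,d):
    T=np.eye(4);T[:3,:3]=R.from_rotvec(o["tool_rot"]).as_matrix();T[:3,3]=o["tool_pos"]
    return T@np.array(d["hand_eye"])
def wray(W,d,u,v):
    a=np.array([u-d["cx"],v-d["cy"]]);r=np.hypot(*a);th=r/d["fx"]
    v3=np.r_[np.sin(th)*a/max(r,1e-9),np.cos(th)]
    return W[:3,3],W[:3,:3]@v3
def wplane(W,d,u,v,z):
    c,r=wray(W,d,u,v);return c+r*(z-c[2])/r[2]
def wproj(W,d,p):
    q=W[:3,:3].T@(np.asarray(p)-W[:3,3]);n=np.hypot(q[0],q[1]);th=np.arctan2(n,q[2])
    return np.array([d["cx"],d["cy"]])+d["fx"]*th*q[:2]/n
def tri(rays):
    A=np.zeros((3,3));b=np.zeros(3)
    for c,r in rays:
        r=r/np.linalg.norm(r);P=np.eye(3)-np.outer(r,r);A+=P;b+=P@c
    p=np.linalg.solve(A,b);return p,[np.linalg.norm(np.cross(p-c,r/np.linalg.norm(r))) for c,r in rays]
def delta(p,rv=None):
    """shares of 50mm along tool axes now, & turn shares of 8deg, to reach TCP p"""
    o=ctrl.get_obs();T=R.from_rotvec(o["tool_rot"])
    s=T.inv().apply(np.asarray(p)-o["tool_pos"])/0.05
    t=(T.inv()*rv).as_rotvec()/np.radians(8) if rv is not None else np.zeros(3)
    return s.round(2),t.round(2)
def down(ang):
    """tool down; tool y axis (closing) at heading ang (rad) in world xy"""
    y=np.array([np.cos(ang),np.sin(ang),0]);z=np.array([0,0,-1.]);x=np.cross(y,z)
    return R.from_matrix(np.c_[x,y,z])
E
python3 - <<'E'
from h import *
t=cv2.imread("pics/top0.png");s=cv2.imread("pics/scene0.png")
def c(im,x,y,w=100,h=75): 
    k=cv2.resize(im[y:y+h,x:x+w],(400,300),interpolation=cv2.INTER_CUBIC)
    for i in range(0,w,25): cv2.putText(k,str(x+i),(int(i*400/w),10),0,.35,(0,0,255),1)
    for i in range(0,h,25): cv2.putText(k,str(y+i),(0,int(i*300/h)+10),0,.35,(0,0,255),1)
    return k
cv2.imwrite("pics/m1.png",np.vstack([np.hstack([c(t,110,190),c(t,230,205)]),np.hstack([c(s,285,95),c(s,225,155)])]))
cv2.imwrite("pics/m2.png",np.hstack([c(t,330,155),c(s,170,215,160,120)]))
E
```

```text
(no output)
```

View pics/m1.png

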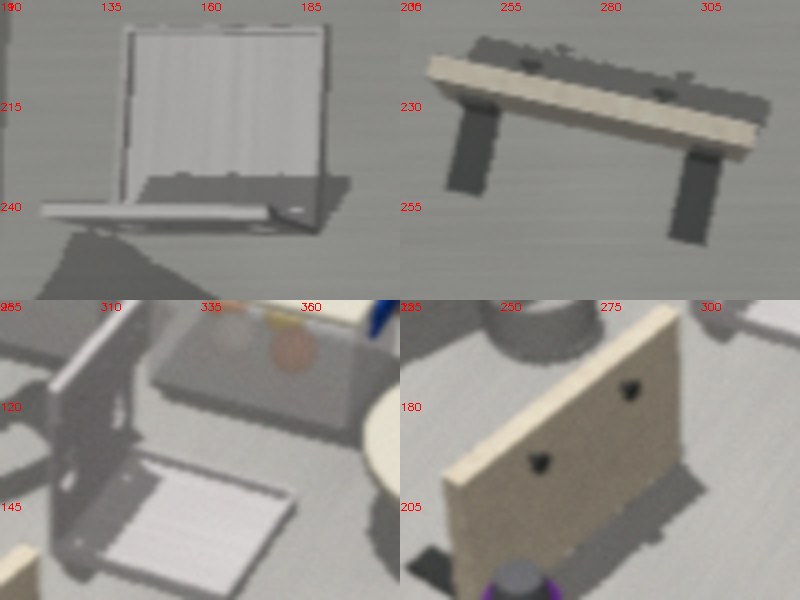

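View pics/m2.png

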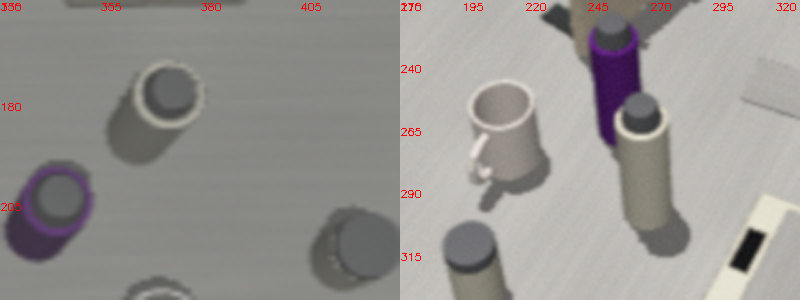

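Left to right: the shelf's rim in the top view runs (120,242)–(177,242), with the tray up to row 197. The screen's top runs (238,219)–(319,237) with its screws on the upper side, x+. The white bottle's cap is at (372.5,177) and the jar's lid at (422,216), so the choice is confirmed. Next I compute rough poses.

Run:
```python
from h import *
t=imaging.get_image("top");s=imaging.get_image("scene")
np.set_printoptions(precision=4,suppress=True)
for n,u,v,z in [("rimL",120.5,242,.17),("rimR",177,242.5,.17),("trayL",141.75,196.75,.02),("trayR",192,196.75,.02),
 ("scFL",238,218.75,.15),("scFR",319.25,236.5,.15),("scRL",237,223.75,.15),("scRR",318,242,.15),("bot",372.5,176.75,.17),("jar",422,215.75,.085)]:
    print(n,plane(t,u,v,z))
print("bot",tri([ray(t,372.5,176.75),ray(s,170+170*.0+241*.4,215+105*.4)]))
for n,a,b in [("scrA",(230+132.5,205+65/4.),(225+140/4,155+163/4)),("scrB",(0,0),(0,0))][:1]: pass
print("screw z125 scene", plane(s,225+142/4,155+163/4,.125),plane(s,225+231/4,155+90/4,.125))
print("scene screen top FL/FR",plane(s,225+462/4.,155+190/4.,.15),plane(s,225+680/4-0,155+20/4.,.15))
# scene: jar lid
print("jar",plane(s,170+70*.4,215+240*.4,.085))
```

```text
rimL [0.4363 0.4685 0.17  ]
rimR [0.4327 0.309  0.17  ]
trayL [0.5926 0.4619 0.02  ]
trayR [0.5902 0.3012 0.02  ]
scFL [0.5003 0.1396 0.15  ]
scFR [ 0.4458 -0.0929  0.15  ]
scRL [0.4858 0.1424 0.15  ]
scRR [ 0.4302 -0.089   0.15  ]
bot [ 0.6136 -0.2486  0.17  ]
jar [ 0.51   -0.4081  0.085 ]
bot (array([ 0.6156, -0.2491,  0.1644]), [np.float64(0.000939867105145807), np.float64(0.0009398671051456907)])
screw z125 scene [ 0.479  -0.0272  0.125 ] [0.5006 0.0698 0.125 ]
scene screen top FL/FR [0.7012 0.0176 0.15  ] [0.7786 0.2551 0.15  ]
jar [ 0.5132 -0.4071  0.085 ]
```

Emit:
play_rows:
  series:
    - [1,[0,0,-0.7],[0,0,1]]
    - [1,[0,0,-0.7],[0,0,1]]
    - [1,[0,0,0],[0,0,1]]
    - [1,[0,0,0],[0,0,1]]
    - [1,[0,0,0],[0,0,1]]
    - [1,[0,0,0],[0,0,1]]
    - [1,[0,0,0],[0,0,1]]
    - [1,[0,0,0],[0,0,1]]

```text
t: 1.25
tool_pos: [0.2512, 0.5721, 0.3011]
tool_rot: [2.182, 2.26, -0.001]
contact_force: [-0.1, -1.1, 0.8]
opening: 0.0853
grip_force: 0.0
```

Emit:
play_rows:
  series:
    - [1,[0,0,0],[0,0,0.4]]
    - [1,[-0.9,0.9,0],[0,0,0]]
    - [1,[-0.9,0.9,0],[0,0,0]]
    - [1,[-0.9,0.9,0],[0,0,0]]
    - [1,[-0.9,0.9,0],[0,0,0]]
    - [1,[0,0,0],[0,0,0]]
    - [1,[0,0,0],[0,0,0]]

```text
t: 2.12
tool_pos: [0.4251, 0.3928, 0.3012]
tool_rot: [-2.239, -2.203, 0.0]
contact_force: [0.3, 0.1, 0.6]
opening: 0.0855
grip_force: 0.0
```

Run:
```python
from h import *
import pickle
o=ctrl.get_obs();d=imaging.get_image("wrist");pickle.dump((o,d),open("w1.pkl","wb"))
print(o["t"],o["tool_pos"],o["q"],o["contact_force"]);cv2.imwrite("pics/w1.png",d["color"])
W=wT(o,d)
for p in [(.4345,.4685,.17),(.4345,.309,.17),(.592,.46,.02),(.592,.301,.02)]: print(wproj(W,d,p))
Y=R.from_rotvec(o["tool_rot"]).as_matrix();print(np.degrees(np.arctan2(Y[1,1],Y[0,1])))
```

```text
2.125 [0.4250745  0.39275593 0.30117478] [ 6.17066404e-01 -8.88743690e-02  1.63731486e+00  5.59764101e-04
  1.59348272e+00  6.33448208e-01] [0.33780236 0.09260322 0.56131082]
[292.91543326 111.80222531]
[294.26070498 282.07931609]
[406.83009013 118.18233515]
[398.79109156 228.70004506]
-0.937881603868623
```

View pics/w1.png

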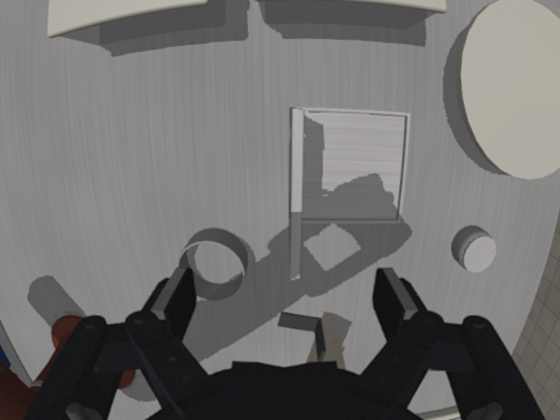

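The wrist view shows the shelf's rim from about (297,108) to (296,279), and the tray at x 303–408. The ring is at (214,265). Next I measure the rim's edges to sub-pixel accuracy.

Run:
```python
from h import *
import pickle
o,d=pickle.load(open("w1.pkl","rb"));W=wT(o,d)
g=cv2.cvtColor(d["color"],cv2.COLOR_BGR2GRAY)
for r in (130,160,190,230,250,265): print(r,g[r,284:312].tolist())
print("top end",g[100:116,294:300].mean(1).astype(int).tolist()); print("bot end",g[268:290,292:300].mean(1).astype(int).tolist())
```

```text
130 [140, 140, 138, 136, 133, 119, 103, 103, 143, 168, 172, 173, 173, 173, 172, 170, 174, 173, 159, 132, 105, 104, 107, 107, 107, 107, 107, 107]
160 [139, 139, 139, 136, 122, 95, 81, 105, 147, 166, 168, 169, 170, 169, 170, 170, 171, 166, 146, 112, 102, 104, 106, 106, 106, 106, 107, 107]
190 [140, 141, 144, 139, 117, 86, 86, 123, 153, 165, 167, 168, 165, 166, 167, 170, 168, 151, 119, 101, 101, 102, 103, 104, 104, 103, 104, 103]
230 [92, 89, 91, 90, 82, 72, 77, 95, 104, 106, 107, 106, 106, 109, 109, 109, 103, 90, 87, 90, 91, 91, 91, 92, 93, 92, 93, 92]
250 [91, 91, 91, 91, 89, 79, 83, 100, 105, 105, 106, 107, 107, 108, 108, 105, 97, 90, 89, 89, 90, 91, 89, 93, 100, 124, 137, 139]
265 [92, 91, 91, 92, 89, 86, 93, 103, 105, 105, 106, 107, 107, 107, 107, 100, 89, 87, 90, 91, 92, 90, 90, 91, 92, 92, 92, 91]
top end [136, 135, 136, 136, 136, 136, 138, 140, 137, 163, 172, 174, 175, 174, 174, 174]
bot end [105, 105, 105, 105, 105, 105, 109, 116, 123, 130, 127, 113, 95, 89, 90, 90, 90, 90, 90, 90, 90, 90]
```

Run:
```python
from h import *
import pickle
np.set_printoptions(precision=4,suppress=True)
o,d=pickle.load(open("w1.pkl","rb"));W=wT(o,d)
P=np.array([wplane(W,d,u,v,.17) for v,u in [(130,297.2),(160,296.9),(190,296.2),(230,295.5),(250,295.1),(265,294.7)]]);print(P)
a=np.polyfit(P[:,1],P[:,0],1)
A=wplane(W,d,297.5,108.6,.17);B=wplane(W,d,294.6,279.7,.17);print(A,B,np.linalg.norm(A-B))
ym=(A[1]+B[1])/2;x=np.polyval(a,ym);yaw=-np.arctan(a[0]);print("mid",x,ym,"yaw",np.degrees(yaw),"resid",P[:,0]-np.polyval(a,P[:,1]))
print(delta((x,ym,.30),down(yaw)), delta((x,ym,.136)))
```

```text
[[0.4379 0.4532 0.17  ]
 [0.4374 0.4276 0.17  ]
 [0.4366 0.4012 0.17  ]
 [0.4358 0.3639 0.17  ]
 [0.4354 0.3438 0.17  ]
 [0.435  0.328  0.17  ]]
[0.4383 0.4711 0.17  ] [0.4348 0.3117 0.17  ] 0.15947391844489647
mid 0.43646245044634924 0.39142990563544117 yaw -1.3389538412591246 resid [-0.      0.0001 -0.0001 -0.      0.     -0.    ]
(array([-0.03,  0.24,  0.02]), array([-0.  , -0.  ,  0.06])) (array([-0.03,  0.24,  3.3 ]), array([0., 0., 0.]))
```

Emit:
play_rows:
  series:
    - [1,[-0.92,0.34,0],[0,0,0]]
    - [1,[-0.92,0.34,0],[0,0,0]]
    - [1,[-0.92,0.34,0],[0,0,0]]
    - [1,[-0.92,0.34,0],[0,0,0]]
    - [1,[-0.92,0.34,0],[0,0,0]]
    - [1,[-0.92,0.34,0],[0,0,0]]
    - [1,[-0.92,0.34,0],[0,0,0]]
    - [1,[-0.92,0.34,0],[0,0,0]]

```text
t: 3.18
tool_pos: [0.5557, 0.023, 0.3014]
tool_rot: [2.236, 2.207, 0.001]
contact_force: [0.7, 1.1, 0.0]
opening: 0.0854
grip_force: 0.0
```

Emit:
play_rows:
  series:
    - [1,[0,0,0],[0,0,0.75]]
    - [1,[0,0,0],[0,0,0.75]]
    - [1,[0,0,0],[0,0,0]]
    - [1,[0,0,0],[0,0,0]]

```text
t: 3.68
tool_pos: [0.5553, 0.0237, 0.3013]
tool_rot: [-2.454, -1.962, -0.0]
contact_force: [0.0, 0.6, 0.2]
opening: 0.0854
grip_force: 0.0
```

Run:
```python
from h import *
import pickle
o=ctrl.get_obs();d=imaging.get_image("wrist");pickle.dump((o,d),open("w2.pkl","wb"))
print(o["t"],o["tool_pos"],o["contact_force"])
W=wT(o,d)
for p in [(.5003,.1396,.15),(.4458,-.0929,.15),(.4945,.069,.125),(.472,-.0283,.125)]: print(wproj(W,d,p))
im=d["color"]
q=[wproj(W,d,p) for p in [(.5003,.1396,.15),(.4458,-.0929,.15)]]
k=cv2.resize(im[60:320,150:290],None,fx=2.3,fy=2.3,interpolation=cv2.INTER_CUBIC)
f=cv2.resize(im,(453,340));out=np.zeros((598,800,3),np.uint8);out[:k.shape[0],:k.shape[1]]=k;out[:340,330:783]=f
cv2.imwrite("pics/w2.png",out)
```

```text
3.675 [0.55534169 0.02368952 0.30133125] [0.00532596 0.61335674 0.20335282]
[195.43825641  86.58345874]
[211.26429165 312.34311164]
[214.10944949 157.35610815]
[219.55930678 248.40301331]
```

View pics/w2.png

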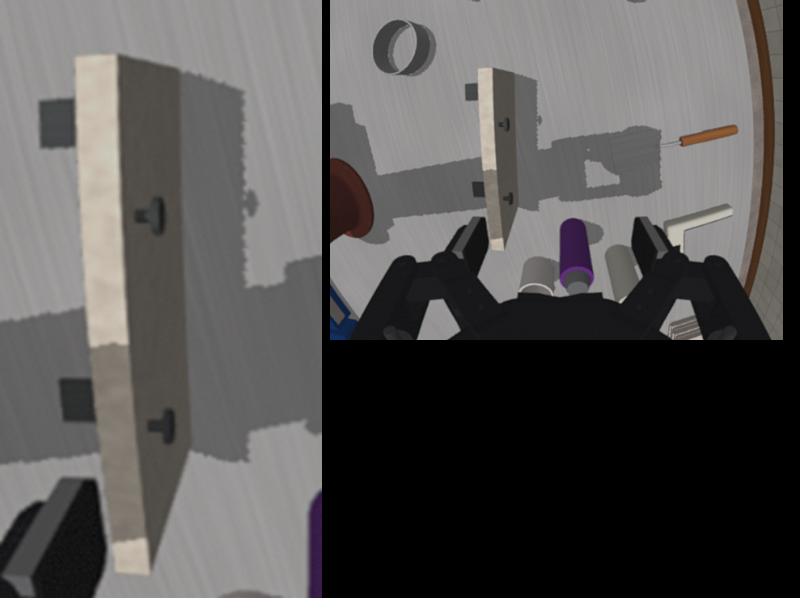

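The screen's top face runs (183,84)–(214,309) in full-picture pixels. The screw heads are at about (218.7,153.5) and (223,245). Next I refine these with masks.

Run:
```python
from h import *
import pickle
np.set_printoptions(precision=4,suppress=True)
o,d=pickle.load(open("w2.pkl","rb"));W=wT(o,d)
g=cv2.cvtColor(d["color"],cv2.COLOR_BGR2GRAY).astype(float)
S=[]
for (r0,r1,c0,c1) in [(142,166,205,228),(232,258,210,232)]:
    sub=g[r0:r1,c0:c1];print(sub.astype(int)[::2].tolist()) if r0==142 else 0
    w=np.clip(75-sub,0,None);ys,xs=np.nonzero(w>8);w=w[ys,xs]
    # head = right part
    hx=xs.max()-4; m=xs>=hx
    u=np.average(xs[m],weights=w[m])+c0;v=(ys[m].min()+ys[m].max())/2+r0;vw=np.average(ys[m],weights=w[m])+r0
    print("head",u,v,vw,"x",xs.min()+c0,xs.max()+c0,"y",ys[m].min()+r0,ys[m].max()+r0)
    S.append(wplane(W,d,u,vw,.125))
S=np.array(S);print(S,np.linalg.norm(S[0]-S[1]))
# front top edge: colour change from bright top to dark front per row
E=[]
for r in list(range(95,200,5))+list(range(215,285,5)):
    x=g[r,180:235];x=cv2.GaussianBlur(x[None],(5,1),1)[0]
    # largest negative gradient between 195 and 225
    c=np.gradient(x);i0=18;i=i0+np.argmin(c[i0:36]);den=c[i-1]-2*c[i]+c[i+1];E.append((180+i+.5*(c[i-1]-c[i+1])/den,r))
print(np.round(np.array(E)[:,0],1).tolist())
P=np.array([wplane(W,d,u,v,.15) for u,v in E]);
k=np.ones(len(P),bool)
for _ in range(4):
    a=np.polyfit(P[k,1],P[k,0],1);res=P[:,0]-np.polyval(a,P[:,1]);k=abs(res)<.001
print("n",k.sum(),"yaw edge",np.degrees(-np.arctan(a[0])),"yaw screws",np.degrees(np.arctan2(-(S[0]-S[1])[0],(S[0]-S[1])[1])))
y=S[:,1].mean();print("mid heads",S.mean(0),"edge x at that y",np.polyval(a,y))
```

```text
[[78, 79, 78, 79, 78, 79, 77, 77, 77, 77, 77, 79, 77, 78, 76, 76, 76, 76, 77, 76, 78, 77, 79], [78, 77, 78, 78, 77, 79, 79, 78, 76, 79, 78, 78, 77, 75, 76, 76, 77, 78, 76, 76, 77, 78, 79], [76, 77, 77, 78, 79, 79, 79, 77, 78, 78, 74, 65, 55, 51, 43, 51, 73, 80, 77, 77, 78, 79, 79], [78, 76, 75, 78, 80, 80, 79, 78, 79, 78, 69, 63, 60, 56, 38, 34, 58, 76, 77, 76, 79, 77, 78], [78, 75, 76, 75, 71, 73, 72, 71, 72, 70, 66, 66, 63, 57, 37, 28, 47, 73, 78, 78, 78, 77, 75], [77, 76, 73, 63, 49, 46, 46, 49, 57, 65, 68, 67, 68, 59, 37, 28, 46, 67, 77, 79, 78, 77, 77], [77, 77, 75, 62, 48, 45, 45, 48, 61, 68, 69, 69, 68, 62, 40, 29, 45, 67, 76, 78, 77, 77, 76], [78, 79, 78, 69, 55, 48, 47, 45, 49, 56, 62, 66, 65, 62, 40, 29, 44, 65, 76, 78, 78, 78, 78], [76, 80, 79, 81, 80, 79, 77, 77, 77, 76, 70, 62, 61, 55, 41, 33, 53, 71, 78, 77, 79, 78, 76], [77, 79, 79, 80, 78, 78, 77, 78, 76, 77, 72, 57, 50, 50, 42, 42, 60, 74, 78, 78, 79, 77, 77], [75, 77, 78, 77, 78, 78, 77, 79, 75, 76, 78, 73, 68, 63, 63, 68, 76, 78, 76, 77, 77, 78, 78], [74, 77, 78, 78, 76, 75, 77, 78, 76, 77, 77, 76, 78, 77, 77, 79, 79, 77, 77, 76, 78, 79, 77]]
head 219.57575757575756 153.5 153.38520801232664 x 208 222 y 145 162
head 223.53417602996254 245.0 244.87312734082397 x 214 226 y 237 253
[[ 0.501   0.0715  0.125 ]
 [ 0.4776 -0.0251  0.125 ]] 0.09944706208202012
[200.5, 200.8, 200.8, 200.8, 201.1, 201.1, 201.3, 201.4, 201.7, 201.9, 201.9, 202.2, 202.4, 202.7, 203.0, 203.0, 203.3, 203.7, 203.8, 204.3, 204.5, 205.9, 206.3, 206.5, 207.1, 207.5, 207.9, 208.3, 208.6, 209.3, 209.8, 210.2, 210.9, 211.2, 211.8]
n 35 yaw edge -13.169369116681873 yaw screws -13.607859215505432
mid heads [0.4893 0.0232 0.125 ] edge x at that y 0.477984422878441
```

Emit:
play_rows:
  series:
    - [1,[0,0,0],[0,0,-0.71]]
    - [1,[0,0,0],[0,0,-0.71]]
    - [1,[0,0,0],[0,0,0]]

```text
t: 4.1
tool_pos: [0.5554, 0.023, 0.3013]
tool_rot: [-2.251, -2.191, -0.0]
contact_force: [0.5, 0.4, 1.0]
opening: 0.0854
grip_force: 0.0
```

Emit:
play_rows:
  series:
    - [1,[0.91,-0.32,0],[0,0,0]]
    - [1,[0.91,-0.32,0],[0,0,0]]
    - [1,[0.91,-0.32,0],[0,0,0]]
    - [1,[0.91,-0.32,0],[0,0,0]]
    - [1,[0.91,-0.32,0],[0,0,0]]
    - [1,[0.91,-0.32,0],[0,0,0]]
    - [1,[0.91,-0.32,0],[0,0,0]]
    - [1,[0.91,-0.32,0],[0,0,0]]

```text
t: 5.1
tool_pos: [0.4365, 0.3915, 0.3014]
tool_rot: [2.252, 2.19, 0.001]
contact_force: [0.5, -0.5, 0.0]
opening: 0.0855
grip_force: 0.0
```

Emit:
play_rows:
  series:
    - [1,[0,0,0.8],[0,0,0]]
    - [1,[0,0,0.8],[0,0,0]]
    - [1,[0,0,0],[0,0,0]]
    - [1,[0,0,0],[0,0,0]]

```text
t: 5.6
tool_pos: [0.4379, 0.3903, 0.223]
tool_rot: [2.252, 2.19, 0.003]
contact_force: [0.6, 0.1, 1.0]
opening: 0.0856
grip_force: 0.0
```

Run:
```python
from h import *
print(ctrl.get_obs()["tool_pos"],delta((.4365,.3914,.136),down(np.radians(-1.34))))
```

```text
[0.43787605 0.39030796 0.22304371] (array([ 0.02, -0.03,  1.74]), array([ 0.01, -0.01, -0.03]))
```

Emit:
play_rows:
  series:
    - [1,[0.02,-0.03,0.6],[0,0,-0.03]]
    - [1,[0,0,0.6],[0,0,0]]
    - [1,[0,0,0.54],[0,0,0]]
    - [1,[0,0,0],[0,0,0]]
    - [0,[0,0,0],[0,0,0]]
    - [0,[0,0,0],[0,0,0]]
    - [0,[0,0,0],[0,0,0]]
    - [0,[0,0,0],[0,0,0]]
  force: 80

```text
t: 6.6
tool_pos: [0.436, 0.3911, 0.1349]
tool_rot: [2.247, 2.196, 0.001]
contact_force: [0.0, -0.1, -0.2]
opening: 0.0121
grip_force: 0.0
```

Emit:
play_rows:
  series:
    - [0,[0,0,0],[0,0,0]]
    - [0,[0,0,0],[0,0,0]]
    - [0,[0,0,0],[0,0,0]]

```text
t: 6.98
tool_pos: [0.4362, 0.3913, 0.135]
tool_rot: [2.247, 2.196, 0.002]
contact_force: [-0.2, 0.1, 4.0]
opening: 0.0087
grip_force: 78.8
```

Emit:
play_rows:
  series:
    - [0,[0,0,-0.2],[0,0,0]]
    - [0,[0,0,-0.6],[0,0,0]]
    - [0,[0,0,-0.8],[0,0,0]]
    - [0,[0,0,-0.8],[0,0,0]]
    - [0,[0,0,-0.8],[0,0,0]]
    - [0,[0,0,-0.3],[0,0,0]]
    - [0,[0,0,0],[0,0,0]]

```text
t: 7.85
tool_pos: [0.4358, 0.3909, 0.3092]
tool_rot: [2.247, 2.196, 0.0]
contact_force: [0.3, 0.4, -4.8]
opening: 0.0093
grip_force: 78.2
```

Emit:
play_rows:
  series:
    - [0,[-0.4,0.2,0],[0,0,0]]
    - [0,[-0.8,0.25,0],[0,0,0]]
    - [0,[-0.9,0.25,0],[0,0,0]]
    - [0,[-0.9,0.25,0],[0,0,0]]
    - [0,[-0.9,0.25,0],[0,0,0]]
    - [0,[-0.9,0.25,0],[0,0,0]]
    - [0,[-0.9,0.25,0],[0,0,0]]
    - [0,[-0.9,0.2,0],[0,0,0]]

```text
t: 8.85
tool_pos: [0.5222, 0.0573, 0.3057]
tool_rot: [-2.244, -2.193, 0.006]
contact_force: [0.2, 0.2, -4.1]
opening: 0.0091
grip_force: 78.2
```

Emit:
play_rows:
  series:
    - [0,[-0.6,0.1,0],[0,0,0]]
    - [0,[-0.3,0,0],[0,0,0]]
    - [0,[0,0,0],[0,0,0.5]]
    - [0,[0,0,0],[0,0,0.5]]
    - [0,[0,0,0],[0,0,0.5]]
    - [0,[0,0,0],[0,0,0]]
    - [0,[0,0,0],[0,0,0]]

```text
t: 9.72
tool_pos: [0.5268, 0.0142, 0.3084]
tool_rot: [-2.461, -1.95, 0.002]
contact_force: [-0.1, -0.1, -3.6]
opening: 0.009
grip_force: 78.2
```

Run:
```python
from h import *
import pickle
o=ctrl.get_obs();d=imaging.get_image("wrist");pickle.dump((o,d),open("w3.pkl","wb"))
s=imaging.get_image("scene")
print(o["tool_pos"],o["contact_force"],o["wrist_torque"],delta((.5272,.0142,.194),down(np.radians(-13.25))))
k=cv2.resize(s["color"][60:300,180:400],None,fx=1.8,fy=1.8)
out=np.zeros((432,800,3),np.uint8);out[:,:396]=k;out[:300,400:]=cv2.resize(d["color"],(400,300));cv2.imwrite("pics/w3.png",out)
t=imaging.get_image("top");print("purple",plane(t,344,203,.17))
```

```text
[0.52680374 0.01420305 0.3083854 ] [-0.1163477  -0.05835584 -3.56281299] [0.085782   0.04692216 0.00046961] (array([0. , 0. , 2.3]), array([-0.01, -0.  , -0.  ]))
purple [ 0.53849295 -0.16436448  0.17      ]
```

View pics/w3.png

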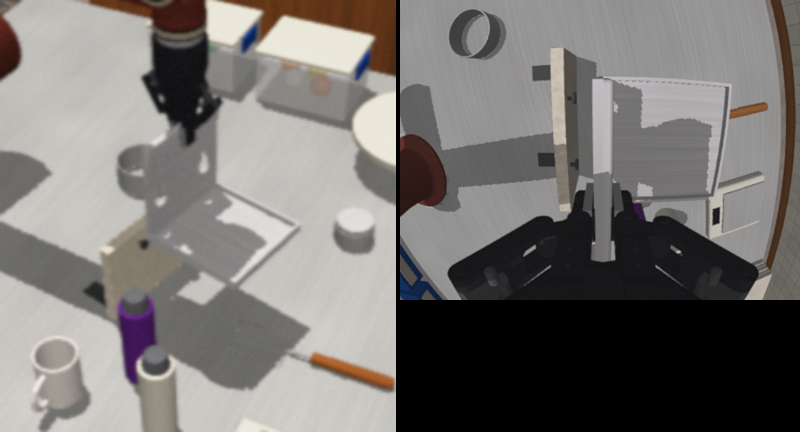

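The scene view shows the shelf held level above and in front of the screen. In the wrist view the rim lies parallel to the screen, with its far end at about (283,110). I check its offset in the grip.

Run:
```python
from h import *
import pickle
np.set_printoptions(precision=4,suppress=True)
o,d=pickle.load(open("w3.pkl","rb"));W=wT(o,d)
T=np.eye(4);T[:3,:3]=R.from_rotvec(o["tool_rot"]).as_matrix();T[:3,3]=o["tool_pos"]
print("expect",[wproj(W,d,(T@np.array([x,y,-.035,1]))[:3]) for x,y in((.08,0),(.08,-.005),(.08,.005),(.03,0),(.03,-.005),(.03,.005))])
g=cv2.cvtColor(d["color"],cv2.COLOR_BGR2GRAY)
print("end",list(zip(range(98,118),g[98:118,278:286].mean(1).astype(int).tolist())))
for r in(130,180,210):print(r,list(zip(range(262,306),g[r,262:306].tolist())))
```

```text
expect [array([281.9928, 111.2539]), array([266.4705, 111.3455]), array([297.5247, 111.3071]), array([282.2235, 253.0587]), array([268.4533, 253.0231]), array([296.0004, 253.041 ])]
end [(98, 150), (99, 150), (100, 150), (101, 149), (102, 149), (103, 149), (104, 149), (105, 148), (106, 139), (107, 123), (108, 110), (109, 104), (110, 133), (111, 177), (112, 188), (113, 187), (114, 187), (115, 188), (116, 189), (117, 189)]
130 [(262, 99), (263, 100), (264, 100), (265, 100), (266, 98), (267, 97), (268, 111), (269, 152), (270, 187), (271, 192), (272, 190), (273, 190), (274, 191), (275, 190), (276, 189), (277, 189), (278, 189), (279, 189), (280, 190), (281, 188), (282, 189), (283, 188), (284, 189), (285, 188), (286, 187), (287, 188), (288, 188), (289, 188), (290, 188), (291, 189), (292, 190), (293, 188), (294, 181), (295, 169), (296, 158), (297, 144), (298, 118), (299, 104), (300, 112), (301, 117), (302, 117), (303, 117), (304, 118), (305, 118)]
180 [(262, 101), (263, 100), (264, 102), (265, 100), (266, 101), (267, 99), (268, 103), (269, 131), (270, 167), (271, 182), (272, 184), (273, 183
[... 212 characters left out ...]
 188), (292, 190), (293, 185), (294, 176), (295, 164), (296, 152), (297, 132), (298, 109), (299, 106), (300, 113), (301, 114), (302, 114), (303, 114), (304, 115), (305, 112)]
210 [(262, 99), (263, 98), (264, 97), (265, 97), (266, 98), (267, 98), (268, 99), (269, 118), (270, 157), (271, 179), (272, 181), (273, 179), (274, 179), (275, 178), (276, 178), (277, 178), (278, 179), (279, 178), (280, 179), (281, 177), (282, 178), (283, 178), (284, 182), (285, 184), (286, 184), (287, 185), (288, 185), (289, 185), (290, 187), (291, 188), (292, 188), (293, 183), (294, 172), (295, 160), (296, 146), (297, 125), (298, 106), (299, 109), (300, 113), (301, 115), (302, 114), (303, 113), (304, 113), (305, 114)]
```

Emit:
play_rows:
  series:
    - [0,[0,0,0.4],[0,0,0]]
    - [0,[0,0,0.7],[0,0,0]]
    - [0,[0,0,0.7],[0,0,0]]
    - [0,[0,0,0.4],[0,0,0]]
    - [0,[0,0,0.1],[0,0,0]]
    - [0,[0,-0.3,0],[0,0,0]]
    - [0,[0,0,0],[0,0,0]]
    - [0,[0,0,0],[0,0,0]]

```text
t: 10.88
tool_pos: [0.5132, 0.0172, 0.1958]
tool_rot: [2.462, 1.948, 0.003]
contact_force: [-0.3, 0.1, -3.5]
opening: 0.0091
grip_force: 78.4
```

Run:
```python
from h import *
o=ctrl.get_obs();n=np.array([.9734,-.2292,0])
print(o["tool_pos"],o["contact_force"],o["wrist_torque"],delta(np.array([.4786,.0257,.1945])+.008*n,down(np.radians(-13.25))))
```

```text
[0.51324895 0.01715739 0.19579786] [-0.2947818   0.05654716 -3.52200591] [ 0.07118543  0.06229501 -0.0103764 ] (array([ 0.01, -0.55,  0.02]), array([ 0.02, -0.  , -0.01]))
```

Emit:
play_rows:
  series:
    - [0,[0.01,-0.15,0.02],[0,0,0]]
    - [0,[0,-0.15,0],[0,0,0]]
    - [0,[0,-0.1,0],[0,0,0]]
    - [0,[0,0,0],[0,0,0]]

```text
t: 11.38
tool_pos: [0.4929, 0.0224, 0.1933]
tool_rot: [2.464, 1.949, 0.0]
contact_force: [0.4, -0.0, -3.5]
opening: 0.009
grip_force: 78.4
```

Emit:
play_rows:
  series:
    - [0,[0,-0.08,0],[0,0,0]]
    - [0,[0,-0.07,0],[0,0,0]]
    - [0,[0,0,0],[0,0,0]]

```text
t: 11.75
tool_pos: [0.4858, 0.0241, 0.1933]
tool_rot: [2.464, 1.949, 0.0]
contact_force: [0.1, 0.0, -4.0]
opening: 0.009
grip_force: 78.4
```

Emit:
play_rows:
  series:
    - [0,[0,-0.03,0],[0,0,0]]
    - [0,[0,0,0],[0,0,0]]
    - [0,[0,0,0],[0,0,0]]

```text
t: 12.12
tool_pos: [0.4845, 0.0243, 0.1933]
tool_rot: [2.464, 1.949, -0.0]
contact_force: [0.5, 0.3, -3.8]
opening: 0.0091
grip_force: 78.4
```

Emit:
play_rows:
  series:
    - [0,[0,-0.02,0],[0,0,0]]
    - [0,[0,0,0],[0,0,0]]
    - [0,[0,0,0],[0,0,0]]

```text
t: 12.5
tool_pos: [0.4835, 0.0246, 0.1933]
tool_rot: [2.464, 1.949, -0.0]
contact_force: [-0.1, 0.3, -3.9]
opening: 0.009
grip_force: 78.4
```

Emit:
play_rows:
  series:
    - [0,[0,-0.02,0],[0,0,0]]
    - [0,[0,0,0],[0,0,0]]
    - [0,[0,0,0],[0,0,0]]

```text
t: 12.88
tool_pos: [0.4827, 0.0248, 0.1933]
tool_rot: [2.464, 1.949, 0.0]
contact_force: [0.8, -0.6, -3.4]
opening: 0.0095
grip_force: 78.3
```

Emit:
play_rows:
  series:
    - [0,[0,-0.02,0],[0,0,0]]
    - [0,[0,0,0],[0,0,0]]
    - [0,[0,0,0],[0,0,0]]

```text
t: 13.25
tool_pos: [0.4823, 0.0249, 0.1934]
tool_rot: [2.463, 1.948, 0.002]
contact_force: [5.5, -2.0, -6.8]
opening: 0.0088
grip_force: 78.0
```

Emit:
play_rows:
  series:
    - [0,[0,0.02,0.1],[0,0,0]]
    - [0,[0,0,0.1],[0,0,0]]
    - [0,[0,0,0],[0,0,0]]

```text
t: 13.62
tool_pos: [0.4825, 0.0248, 0.1827]
tool_rot: [-2.464, -1.949, 0.0]
contact_force: [3.2, -0.3, -5.4]
opening: 0.0095
grip_force: 78.5
```

Emit:
play_rows:
  series:
    - [0,[0,0,0.08],[0,0,0]]
    - [0,[0,0,0.08],[0,0,0]]
    - [0,[0,0,0],[0,0,0]]

```text
t: 14.0
tool_pos: [0.4825, 0.0248, 0.1748]
tool_rot: [2.464, 1.949, -0.0]
contact_force: [3.4, -0.8, -5.3]
opening: 0.0087
grip_force: 78.5
```

Emit:
play_rows:
  series:
    - [0,[0,0,0.06],[0,0,0]]
    - [0,[0,0,0],[0,0,0]]

```text
t: 14.25
tool_pos: [0.4825, 0.0248, 0.172]
tool_rot: [-2.464, -1.949, 0.0]
contact_force: [2.6, -1.1, -4.8]
opening: 0.0089
grip_force: 78.6
```

Emit:
play_rows:
  series:
    - [0,[0,0,0.03],[0,0,0]]
    - [0,[0,0,0],[0,0,0]]

```text
t: 14.5
tool_pos: [0.4826, 0.0248, 0.1708]
tool_rot: [2.464, 1.949, 0.0]
contact_force: [1.7, -0.3, -3.3]
opening: 0.0089
grip_force: 78.8
```

Emit:
play_rows:
  series:
    - [0,[0,0,0.02],[0,0,0]]
    - [0,[0,0,0],[0,0,0]]

```text
t: 14.75
tool_pos: [0.4826, 0.0248, 0.1699]
tool_rot: [2.464, 1.949, 0.0]
contact_force: [2.0, -1.6, -1.9]
opening: 0.009
grip_force: 78.9
```

Emit:
play_rows:
  series:
    - [0,[0,0,0.02],[0,0,0]]
    - [0,[0,0,0],[0,0,0]]

```text
t: 15.0
tool_pos: [0.4827, 0.0248, 0.1697]
tool_rot: [2.464, 1.949, 0.0]
contact_force: [-0.3, -1.4, 3.6]
opening: 0.0092
grip_force: 79.7
```

Emit:
play_rows:
  series:
    - [0,[0,0,0.02],[0,0,0]]
    - [0,[0,0,0],[0,0,0]]

```text
t: 15.25
tool_pos: [0.4829, 0.0248, 0.1696]
tool_rot: [2.463, 1.949, 0.0]
contact_force: [-2.5, -0.6, 8.1]
opening: 0.0094
grip_force: 80.5
```

Emit:
play_rows:
  series:
    - [0,[0,0,-0.03],[0,0,0]]
    - [0.3,[0,0,0],[0,0,0]]
    - [0.6,[0,0,0],[0,0,0]]
    - [0.8,[0,0,0],[0,0,0]]
    - [0.8,[0,0,0],[0,0,0]]
    - [0.8,[0,0,0],[0,0,0]]
  force: 50

```text
t: 16.0
tool_pos: [0.4825, 0.0248, 0.1693]
tool_rot: [-2.464, -1.949, 0.0]
contact_force: [-0.1, -0.7, -0.1]
opening: 0.0681
grip_force: 0.0
```

Emit:
play_rows:
  series:
    - [0.8,[0,0,-0.4],[0,0,0]]
    - [0.8,[0,0,-0.9],[0,0,0]]
    - [0.8,[0,0,-1],[0,0,0]]
    - [0.8,[0,0,-1],[0,0,0]]
    - [1,[0,0,0],[0,0,-1]]
    - [1,[0,0,0],[0,0,-1]]
    - [1,[0,0,0],[0,0,-1]]
    - [1,[0,0,0],[0,0,-1]]

```text
t: 17.0
tool_pos: [0.4827, 0.0248, 0.3362]
tool_rot: [1.824, 2.555, 0.002]
contact_force: [-0.1, -0.6, -0.7]
opening: 0.0852
grip_force: 0.0
```

Emit:
play_rows:
  series:
    - [1,[0,0,0],[0,0,-1]]
    - [1,[0,0,0],[0,0,-1]]
    - [1,[0,0,0],[0,0,-1]]
    - [1,[0,0,0],[0,0,-1]]
    - [1,[0,0,0],[0,0,-1]]
    - [1,[0,0,0],[0,0,-1]]
    - [1,[0,0,0],[0,0,-1]]
    - [1,[0,0,0],[0,0,-0.25]]

```text
t: 18.0
tool_pos: [0.4827, 0.0248, 0.3359]
tool_rot: [0.363, 3.119, 0.0]
contact_force: [0.5, 0.1, 0.3]
opening: 0.0854
grip_force: 0.0
```

Run:
```python
from h import *
o=ctrl.get_obs();T=R.from_rotvec(o["tool_rot"]).as_matrix()
print(o["t"],o["tool_pos"],o["q"].round(2),np.degrees(np.arctan2(T[1,1],T[0,1])),delta((.615,-.247,.33),down(np.radians(76.75))))
s=imaging.get_image("scene")["color"];t=imaging.get_image("top")["color"]
cv2.imwrite("pics/c1.png",np.hstack([cv2.resize(s[120:320,180:380],(400,400)),cv2.resize(t[150:270,220:340],(400,400))]))
```

```text
18.0 [0.48272728 0.02481951 0.33590527] [-0.1  -0.33  1.79  0.    1.68 -1.44] 76.70643862977587 (array([-3.82, -4.68,  0.12]), array([ 0.  ,  0.01, -0.01]))
```

View pics/c1.png

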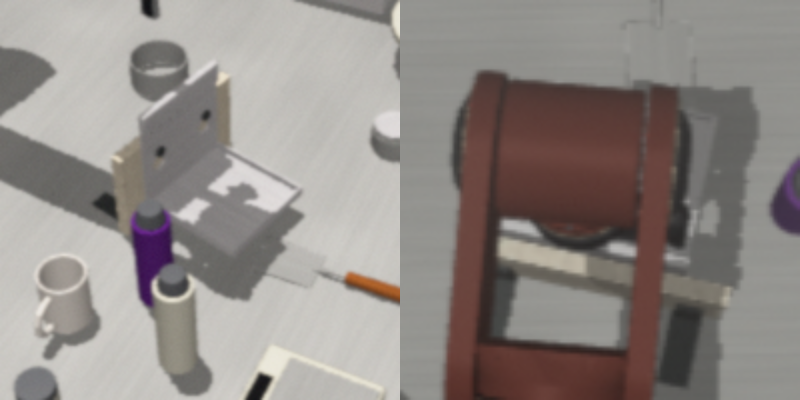

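The scene crop shows the shelf hung flat on the screen, with both screw heads at the slot tops. Next is the bottle.

Emit:
play_rows:
  series:
    - [1,[-0.6,-0.7,0],[0,0,0]]
    - [1,[-0.8,-0.95,0],[0,0,0]]
    - [1,[-0.8,-0.95,0],[0,0,0]]
    - [1,[-0.8,-0.95,0],[0,0,0]]
    - [1,[-0.6,-0.9,0],[0,0,0]]
    - [1,[-0.2,-0.2,0],[0,0,0]]
    - [1,[0,0,0],[0,0,0]]
    - [1,[0,0,0],[0,0,0]]

```text
t: 19.1
tool_pos: [0.6138, -0.2437, 0.3348]
tool_rot: [0.362, 3.12, 0.0]
contact_force: [-0.1, 0.4, -0.2]
opening: 0.0854
grip_force: 0.0
```

Run:
```python
from h import *
import pickle
o=ctrl.get_obs();d=imaging.get_image("wrist");pickle.dump((o,d),open("w4.pkl","wb"));W=wT(o,d)
print(o["tool_pos"],wproj(W,d,(.6156,-.246,.17)),wproj(W,d,(.6156,-.246,.148)),delta((.6156,-.246,.111),down(np.radians(76.75))))
cv2.imwrite("pics/w4.png",cv2.resize(d["color"][180:420,150:470],(800,600)))
```

```text
[ 0.61383719 -0.24373868  0.33481502] [280.4535346  189.87292561] [280.65788977 184.3696018 ] (array([-0.04, -0.04,  4.48]), array([0., 0., 0.]))
```

View pics/w4.png

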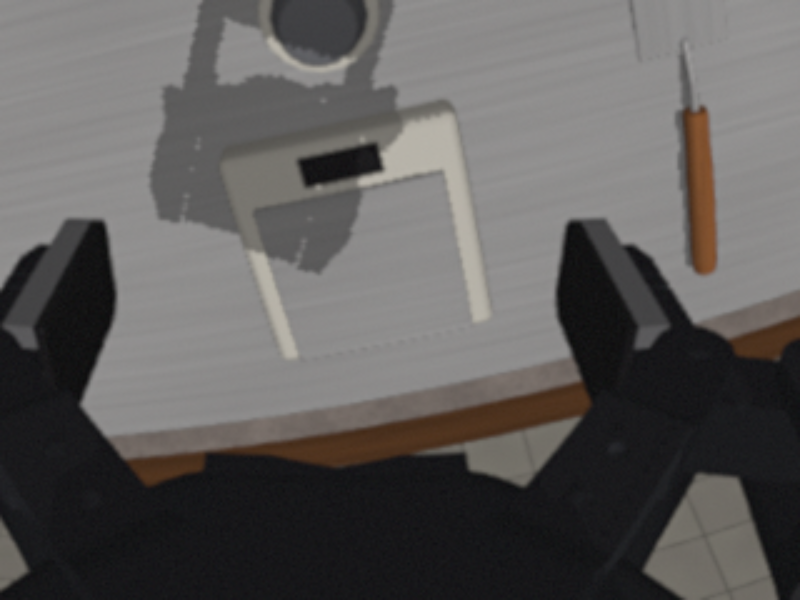

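The cap and white shoulder ring appear at about (278,184) in the full picture, close to the prediction of (280,187). Next I refine.

Run:
```python
from h import *
import pickle
o,d=pickle.load(open("w4.pkl","rb"));W=wT(o,d);im=d["color"]
sub=im[130:235,225:335];g=cv2.cvtColor(sub,cv2.COLOR_BGR2GRAY)
m=(g<85).astype(np.uint8);n,l,s,c=cv2.connectedComponentsWithStats(m)
for i in range(1,n):
    if s[i,4]>100: print(s[i],c[i]+[225,130])
hs=cv2.cvtColor(sub,cv2.COLOR_BGR2HSV)
w=((sub[...,2].astype(int)-sub[...,0])>10).astype(np.uint8);n,l,s,c=cv2.connectedComponentsWithStats(w)
for i in range(1,n):
    if s[i,4]>100: 
        print("warm",s[i]+[225,130,0,0,0])
        cn=max(cv2.findContours((l==i).astype(np.uint8),0,1)[0],key=cv2.contourArea);(u,v),(a,b),t=cv2.fitEllipse(cn);u+=225;v+=130
        print("ell",u,v,a,b,wplane(W,d,u,v,.148))
# predicted shoulder circle pixel size
for p in (.6156,-.246),(.614,-.248): 
  print([wproj(W,d,(p[0]+.026*np.cos(t),p[1]+.026*np.sin(t),.148)).round(1).tolist() for t in np.radians([-13,77,167,257])])
```

```text
[  33   37   39   37 1087] [277.28978841 184.77460902]
warm [309 224  25  11 180]
ell 323.36470794677734 230.263916015625 9.012975692749023 26.689956665039062 [ 0.67641325 -0.21251068  0.148     ]
[[280.8, 208.1], [305.7, 184.3], [280.5, 159.7], [255.7, 184.5]]
[[278.7, 207.1], [303.5, 183.3], [278.2, 158.7], [253.5, 183.5]]
```

Emit:
play_rows:
  series:
    - [1,[0,-0.1,0.6],[0,0,0]]
    - [1,[0,0,0.9],[0,0,0]]
    - [1,[0,0,0.9],[0,0,0]]
    - [1,[0,0,0.9],[0,0,0]]
    - [1,[0,0,0.7],[0,0,0]]
    - [1,[0,0,0.48],[0,0,0]]
    - [1,[0,0,0],[0,0,0]]
    - [1,[0,0,0],[0,0,0]]
  force: 40

```text
t: 20.15
tool_pos: [0.6136, -0.2497, 0.1122]
tool_rot: [0.362, 3.118, -0.001]
contact_force: [-0.9, -0.3, 0.7]
opening: 0.0851
grip_force: 0.0
```

Emit:
play_rows:
  series:
    - [0.4,[0,0,0],[0,0,0]]
    - [0.4,[0,0,0],[0,0,0]]
    - [0.4,[0,0,0],[0,0,0]]
    - [0,[0,0,0],[0,0,0]]
    - [0,[0,0,0],[0,0,0]]
    - [0,[0,0,0],[0,0,0]]
  force: 40

```text
t: 20.9
tool_pos: [0.6138, -0.2507, 0.1122]
tool_rot: [0.364, 3.118, -0.002]
contact_force: [-0.3, -0.5, 6.3]
opening: 0.0506
grip_force: 42.5
```

Emit:
play_rows:
  series:
    - [0,[0,0,-0.2],[0,0,0]]
    - [0,[0,0,-0.6],[0,0,0]]
    - [0,[0,0,-0.8],[0,0,0]]
    - [0,[0,0,-0.8],[0,0,0]]
    - [0,[0,0,-0.8],[0,0,0]]
    - [0,[0,0,-0.6],[0,0,0]]
    - [0,[0,0,-0.2],[0,0,0]]
    - [0,[0,0,0],[0,0,0]]

```text
t: 21.9
tool_pos: [0.6126, -0.2499, 0.3097]
tool_rot: [-0.364, -3.12, -0.001]
contact_force: [0.5, -0.1, -3.9]
opening: 0.0512
grip_force: 42.4
```

Emit:
play_rows:
  series:
    - [0,[0.2,0.3,0],[0,0,0]]
    - [0,[0.4,0.7,0],[0,0,0]]
    - [0,[0.5,0.9,0],[0,0,0]]
    - [0,[0.5,0.9,0],[0,0,0]]
    - [0,[0.5,0.9,0],[0,0,0]]
    - [0,[0.5,0.9,0],[0,0,0]]
    - [0,[0.36,0.6,0],[0,0,0]]
    - [0,[0.12,0.16,0],[0,0,0]]

```text
t: 22.9
tool_pos: [0.5227, 0.0486, 0.3085]
tool_rot: [-0.359, -3.118, -0.0]
contact_force: [0.2, -0.3, -2.4]
opening: 0.051
grip_force: 42.7
```

Emit:
play_rows:
  series:
    - [0,[0,0,0],[0,0,0]]
    - [0,[0,0,0],[0,0,0]]
    - [0,[0,0,0],[0,0,0]]

```text
t: 23.28
tool_pos: [0.5248, 0.0453, 0.31]
tool_rot: [-0.366, -3.12, 0.0]
contact_force: [-0.3, -0.1, -2.6]
opening: 0.0509
grip_force: 42.7
```

Run:
```python
from h import *
import pickle
o=ctrl.get_obs();d=imaging.get_image("wrist");pickle.dump((o,d),open("w5.pkl","wb"));s=imaging.get_image("scene")["color"]
print(o["t"],o["tool_pos"],o["contact_force"],o["wrist_torque"],delta((.5255,.0456,.1532),down(np.radians(76.75))))
cv2.imwrite("pics/w5.png",np.hstack([cv2.resize(d["color"],(400,300)),cv2.resize(s[60:240,180:420],(400,300))]))
```

```text
23.275 [0.52481447 0.04528026 0.31003647] [-0.29577118 -0.1041278  -2.5666051 ] [ 0.02361923 -0.01432919  0.00267393] (array([-0.01,  0.01,  3.14]), array([-0.  , -0.  , -0.02]))
```

View pics/w5.png

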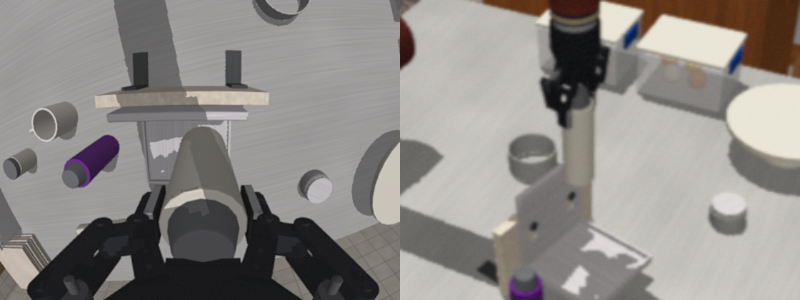

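The wrist view shows the bottle held upright between the fingers, over the back of the hung tray. The scene view agrees. I lower it, 3 mm further forward for clearance.

Emit:
play_rows:
  series:
    - [0,[-0.07,0,0.3],[0,0,0]]
    - [0,[0,0,0.7],[0,0,0]]
    - [0,[0,0,0.7],[0,0,0]]
    - [0,[0,0,0.7],[0,0,0]]
    - [0,[0,0,0.4],[0,0,0]]
    - [0,[0,0,0.2],[0,0,0]]
    - [0,[0,0,0],[0,0,0]]
    - [0,[0,0,0],[0,0,0]]

```text
t: 24.38
tool_pos: [0.5291, 0.0453, 0.162]
tool_rot: [0.364, 3.118, 0.0]
contact_force: [0.4, -0.7, -2.3]
opening: 0.051
grip_force: 42.7
```

Run:
```python
from h import *
o=ctrl.get_obs()
print(o["t"],o["tool_pos"],o["contact_force"],o["wrist_torque"],delta((.5255,.0456,.1522),down(np.radians(76.75))))
```

```text
24.375 [0.52910291 0.0453413  0.16197482] [ 0.42813536 -0.71217677 -2.26910315] [0.01711255 0.04014306 0.06507947] (array([ 0.07, -0.01,  0.2 ]), array([ 0.  ,  0.02, -0.01]))
```

Emit:
play_rows:
  series:
    - [0,[0,0,0.08],[0,0,0]]
    - [0,[0,0,0.06],[0,0,0]]
    - [0,[0,0,0],[0,0,0]]

```text
t: 24.75
tool_pos: [0.5278, 0.0454, 0.153]
tool_rot: [-0.364, -3.12, 0.0]
contact_force: [0.4, -0.2, -2.5]
opening: 0.0505
grip_force: 42.7
```

Emit:
play_rows:
  series:
    - [0,[0,0,0.03],[0,0,0]]
    - [0,[0,0,0],[0,0,0]]

```text
t: 25.0
tool_pos: [0.5281, 0.0454, 0.1519]
tool_rot: [0.364, 3.12, 0.0]
contact_force: [0.0, 0.3, -2.9]
opening: 0.0508
grip_force: 42.8
```

Emit:
play_rows:
  series:
    - [0,[0,0,0.02],[0,0,0]]
    - [0,[0,0,0],[0,0,0]]

```text
t: 25.25
tool_pos: [0.5285, 0.0453, 0.1517]
tool_rot: [0.364, 3.119, -0.0]
contact_force: [-1.1, -1.0, 2.1]
opening: 0.0507
grip_force: 43.1
```

Emit:
play_rows:
  series:
    - [0.65,[0,0,0],[0,0,0]]
    - [0.75,[0,0,0],[0,0,0]]
    - [0.9,[0,0,0],[0,0,0]]
    - [1,[0,0,0],[0,0,0]]
    - [1,[0,0,0],[0,0,0]]
    - [1,[0,0,-0.3],[0,0,0]]
    - [1,[0,0,-0.6],[0,0,0]]
    - [1,[0,0,-0.9],[0,0,0]]

```text
t: 26.25
tool_pos: [0.5273, 0.0454, 0.2413]
tool_rot: [-0.364, -3.118, 0.0]
contact_force: [1.2, 0.6, 0.8]
opening: 0.0855
grip_force: 0.0
```

Emit:
play_rows:
  series:
    - [1,[0,0,-0.9],[0,0,0]]
    - [1,[0,0,-0.9],[0,0,0]]
    - [1,[0,0,0],[0,0,0]]

```text
t: 26.62
tool_pos: [0.5299, 0.0453, 0.3377]
tool_rot: [0.363, 3.11, 0.001]
contact_force: [0.5, 0.5, 0.9]
opening: 0.0855
grip_force: 0.0
```

Run:
```python
from h import *
import pickle
o=ctrl.get_obs();d=imaging.get_image("wrist");pickle.dump((o,d),open("w6.pkl","wb"));W=wT(o,d)
print(o["t"],o["tool_pos"],o["q"].round(2),o["contact_force"])
g=cv2.cvtColor(d["color"],cv2.COLOR_BGR2GRAY)
print("expect cap top",wproj(W,d,(.5285,.0453,.21)),"shoulder",wproj(W,d,(.5285,.0453,.188)))
m=(g[100:300,200:370]<85).astype(np.uint8);n,l,s,c=cv2.connectedComponentsWithStats(m)
for i in range(1,n):
    if s[i,4]>150: print(s[i]+[200,100,0,0,0],c[i]+[200,100])
print("jar hover",delta((.511,-.407,.30),down(np.radians(76.75))))
```

```text
26.625 [0.52993204 0.04534666 0.33770875] [-0.05 -0.22  1.69  0.    1.66 -1.39] [0.49618906 0.54444095 0.91735938]
expect cap top [281.43241072 195.57867993] shoulder [281.55305924 188.75650283]
[200 100  11  18 186] [204.88709677 107.96774194]
[313 100  28  16 350] [324.16857143 107.94285714]
[200 137  81   8 470] [238.29148936 140.04893617]
[ 262  171   42   44 1294] [280.92581144 191.70015456]
jar hover (array([-1.73, -8.89,  0.69]), array([ 0.01,  0.04, -0.01]))
```

Emit:
play_rows:
  series:
    - [1,[-0.1,-0.6,0],[0,0,0]]
    - [1,[-0.2,-0.95,0],[0,0,0]]
    - [1,[-0.2,-0.95,0],[0,0,0]]
    - [1,[-0.2,-0.95,0],[0,0,0]]
    - [1,[-0.2,-0.95,0],[0,0,0]]
    - [1,[-0.2,-0.95,0],[0,0,0]]
    - [1,[-0.2,-0.95,0.2],[0,0,0]]
    - [1,[-0.2,-0.95,0.2],[0,0,0]]

```text
t: 27.68
tool_pos: [0.5168, -0.3258, 0.309]
tool_rot: [-0.364, -3.119, -0.002]
contact_force: [0.4, 1.0, 0.2]
opening: 0.0853
grip_force: 0.0
```

Emit:
play_rows:
  series:
    - [1,[-0.2,-0.95,0.2],[0,0,0]]
    - [1,[-0.03,-0.69,0.09],[0,0,0]]
    - [1,[0,0,0],[0,0,0]]
    - [1,[0,0,0],[0,0,0]]
    - [1,[0,0,0],[0,0,0]]

```text
t: 28.3
tool_pos: [0.5103, -0.4059, 0.2965]
tool_rot: [0.362, 3.12, 0.0]
contact_force: [0.3, 0.2, -0.1]
opening: 0.0857
grip_force: 0.0
```

Run:
```python
from h import *
import pickle
np.set_printoptions(precision=4,suppress=True)
o=ctrl.get_obs();d=imaging.get_image("wrist");pickle.dump((o,d),open("w7.pkl","wb"));W=wT(o,d)
print(o["t"],o["tool_pos"])
e=wproj(W,d,(.511,-.407,.085));print("expect",e,"edges",[wproj(W,d,(.511+.026*np.cos(t),-.407+.026*np.sin(t),.085)).round(1).tolist() for t in np.radians([-13,77,167,257])])
g=cv2.cvtColor(d["color"],cv2.COLOR_BGR2GRAY);x0,y0=int(e[0])-50,int(e[1])-50
sub=g[y0:y0+90,x0:x0+100]
for th in(80,95,105):
    n,l,s,c=cv2.connectedComponentsWithStats((sub<th).astype(np.uint8))
    for i in range(1,n):
        if s[i,4]>200: print(th,s[i]+[x0,y0,0,0,0],c[i]+[x0,y0])
print(sub[::8,::5].tolist())
```

```text
28.3 [ 0.5103 -0.4059  0.2965]
expect [281.6818 177.8683] edges [[281.8, 200.2], [305.1, 177.8], [281.5, 154.8], [258.3, 178.0]]
80 [ 259  154   45   46 1617] [280.9004 176.7069]
95 [ 231  127  100   90 5174] [295.1852 175.8734]
105 [ 231  127  100   90 5718] [294.6681 174.9285]
[[140, 141, 144, 144, 143, 144, 143, 142, 142, 142, 142, 143, 143, 94, 93, 93, 93, 93, 93, 94], [144, 143, 142, 140, 141, 142, 143, 144, 144, 143, 143, 143, 90, 94, 95, 95, 92, 92, 91, 93], [142, 143, 145, 144, 144, 142, 142, 145, 145, 141, 142, 92, 92, 93, 92, 92, 93, 95, 95, 95], [141, 146, 146, 142, 142, 141, 142, 141, 87, 88, 91, 88, 86, 96, 95, 92, 93, 94, 93, 93], [142, 142, 140, 141, 141, 140, 144, 79, 63, 65, 65, 67, 58, 88, 93, 94, 93, 93, 94, 94], [142, 140, 138, 138, 139, 142, 72, 65, 67, 65, 67, 65, 66, 65, 74, 91, 92, 91, 92, 93], [142, 143, 142, 142, 142, 94, 65, 65, 65, 65, 65, 66, 65, 63, 63, 90, 90, 90, 92, 90], [141, 143, 140, 140, 97, 92, 63, 64, 65, 64, 65, 64, 66, 62, 61, 93, 94, 92, 94, 93], [139, 141, 143, 99, 93, 94, 102, 62, 65, 64, 63, 63, 64, 63, 93, 90, 93, 93, 92, 93], [138, 142, 100, 95, 95, 121, 144, 142, 142, 88, 69, 79, 93, 93, 93, 91, 90, 91, 89, 92], [142, 98, 95, 95, 109, 144, 141, 138, 137, 138, 139, 132, 91, 93, 94, 93, 94, 93, 92, 90], [90, 92, 94, 94, 91, 94, 93, 92, 137, 144, 141, 134, 125, 91, 92, 91, 91, 91, 89, 133]]
```

Emit:
play_rows:
  series:
    - [1,[0,-0.04,0.6],[0,0,0]]
    - [1,[0,0,0.9],[0,0,0]]
    - [1,[0,0,0.9],[0,0,0]]
    - [1,[0,0,0.9],[0,0,0]]
    - [1,[0,0,0.8],[0,0,0]]
    - [1,[0,0,0.6],[0,0,0]]
    - [1,[0,0,0.29],[0,0,0]]
    - [1,[0,0,0],[0,0,0]]

```text
t: 29.35
tool_pos: [0.5093, -0.4083, 0.0463]
tool_rot: [-0.363, -3.119, -0.001]
contact_force: [-0.4, 0.2, 0.4]
opening: 0.0851
grip_force: 0.0
```

Emit:
play_rows:
  series:
    - [0.6,[0,0,0],[0,0,0]]
    - [0.4,[0,0,0],[0,0,0]]
    - [0.4,[0,0,0],[0,0,0]]
    - [0,[0,0,0],[0,0,0]]
    - [0,[0,0,0],[0,0,0]]
    - [0,[0,0,0],[0,0,0]]
  force: 40

```text
t: 30.1
tool_pos: [0.5106, -0.4099, 0.0491]
tool_rot: [0.364, 3.118, -0.003]
contact_force: [-0.2, 0.3, 6.5]
opening: 0.0495
grip_force: 42.3
```

Emit:
play_rows:
  series:
    - [0,[0,0,-0.2],[0,0,0]]
    - [0,[0,0,-0.6],[0,0,0]]
    - [0,[0,0,-0.9],[0,0,0]]
    - [0,[0,0,-0.9],[0,0,0]]
    - [0,[0,0,-0.9],[0,0,0]]
    - [0,[0,0,-0.5],[0,0,0]]
    - [0,[0,0,-0.2],[0,0,0]]
    - [0,[0,0,0],[0,0,0]]

```text
t: 31.1
tool_pos: [0.5093, -0.409, 0.2565]
tool_rot: [-0.364, -3.12, -0.0]
contact_force: [0.3, -0.4, -1.9]
opening: 0.0501
grip_force: 42.2
```

Emit:
play_rows:
  series:
    - [0,[0,0.4,0],[0,0,0]]
    - [0,[0,0.8,0],[0,0,0]]
    - [0,[0,0.9,0],[0,0,0]]
    - [0,[0,0.9,0],[0,0,0]]
    - [0,[0,0.9,0],[0,0,0]]
    - [0,[0,0.9,0],[0,0,0]]
    - [0,[0.1,0.9,0],[0,0,0]]
    - [0,[0.1,0.9,0],[0,0,0]]

```text
t: 32.1
tool_pos: [0.5746, -0.0827, 0.2547]
tool_rot: [-0.363, -3.117, -0.002]
contact_force: [0.6, 0.4, -1.7]
opening: 0.0504
grip_force: 42.2
```

Emit:
play_rows:
  series:
    - [0,[0,0.7,0],[0,0,0]]
    - [0,[0,0.4,0],[0,0,0]]
    - [0,[0,0,0],[0,0,0]]
    - [0,[0,0,0],[0,0,0]]
    - [0,[0,0,0],[0,0,0]]

```text
t: 32.72
tool_pos: [0.5881, -0.0331, 0.2566]
tool_rot: [-0.366, -3.12, 0.0]
contact_force: [-0.9, -0.6, -1.3]
opening: 0.0503
grip_force: 42.3
```

Run:
```python
from h import *
o=ctrl.get_obs()
print(o["t"],o["tool_pos"],o["contact_force"],o["wrist_torque"],delta((.5896,-.0312,.0895),down(np.radians(76.75))))
```

```text
32.725 [ 0.58813994 -0.03306493  0.25662406] [-0.86479154 -0.56180299 -1.34230339] [0.00419385 0.02121555 0.00019514] (array([-0.02,  0.04,  3.34]), array([-0.  , -0.  , -0.02]))
```

Emit:
play_rows:
  series:
    - [0,[-0.02,0.03,0.4],[0,0,0]]
    - [0,[0,0,0.8],[0,0,0]]
    - [0,[0,0,0.7],[0,0,0]]
    - [0,[0,0,0.6],[0,0,0]]
    - [0,[0,0,0.4],[0,0,0]]
    - [0,[0,0,0.15],[0,0,0]]
    - [0,[0,0,0],[0,0,0]]
    - [0,[0,0,0],[0,0,0]]

```text
t: 33.72
tool_pos: [0.5908, -0.031, 0.1059]
tool_rot: [0.364, 3.118, -0.0]
contact_force: [-0.2, -0.1, -1.0]
opening: 0.0501
grip_force: 42.3
```

Emit:
play_rows:
  series:
    - [0,[0,0,0.08],[0,0,0]]
    - [0,[0,0,0.06],[0,0,0]]
    - [0,[0,0,0],[0,0,0]]

```text
t: 34.1
tool_pos: [0.5894, -0.0308, 0.097]
tool_rot: [-0.364, -3.12, -0.0]
contact_force: [-0.3, 0.2, -1.9]
opening: 0.0501
grip_force: 42.3
```

Emit:
play_rows:
  series:
    - [0,[0,0,0.05],[0,0,0]]
    - [0,[0,0,0.05],[0,0,0]]
    - [0,[0,0,0],[0,0,0]]

```text
t: 34.48
tool_pos: [0.5894, -0.0308, 0.0919]
tool_rot: [-0.364, -3.12, -0.0]
contact_force: [-0.4, -0.5, -1.8]
opening: 0.05
grip_force: 42.3
```

Emit:
play_rows:
  series:
    - [0,[0,0,0.03],[0,0,0]]
    - [0,[0,0,0],[0,0,0]]

```text
t: 34.72
tool_pos: [0.5896, -0.0308, 0.0907]
tool_rot: [-0.364, -3.12, 0.0]
contact_force: [-0.1, 0.2, -1.3]
opening: 0.0504
grip_force: 42.3
```

Emit:
play_rows:
  series:
    - [0,[0,0,0.02],[0,0,0]]
    - [0,[0,0,0],[0,0,0]]

```text
t: 34.98
tool_pos: [0.5896, -0.0308, 0.0897]
tool_rot: [-0.364, -3.12, 0.0]
contact_force: [-0.0, -0.2, -1.5]
opening: 0.0504
grip_force: 42.3
```

Emit:
play_rows:
  series:
    - [0,[0,0,0.02],[0,0,0]]
    - [0,[0,0,0],[0,0,0]]

```text
t: 35.22
tool_pos: [0.5895, -0.0308, 0.0887]
tool_rot: [-0.364, -3.12, 0.0]
contact_force: [0.9, -0.6, -2.1]
opening: 0.0501
grip_force: 42.3
```

Emit:
play_rows:
  series:
    - [0,[0,0,0.02],[0,0,0]]
    - [0,[0,0,0],[0,0,0]]

```text
t: 35.48
tool_pos: [0.5898, -0.0309, 0.088]
tool_rot: [0.364, 3.12, -0.0]
contact_force: [-0.1, -0.7, -1.3]
opening: 0.0498
grip_force: 42.4
```

Emit:
play_rows:
  series:
    - [0,[0,0,0.02],[0,0,0]]
    - [0,[0,0,0],[0,0,0]]

```text
t: 35.72
tool_pos: [0.5898, -0.0309, 0.087]
tool_rot: [0.364, 3.12, -0.0]
contact_force: [0.2, 0.1, 0.2]
opening: 0.05
grip_force: 42.5
```

Emit:
play_rows:
  series:
    - [0,[0,0,0.01],[0,0,0]]
    - [0,[0,0,0],[0,0,0]]

```text
t: 35.98
tool_pos: [0.5899, -0.0309, 0.0866]
tool_rot: [0.364, 3.12, -0.0]
contact_force: [-0.6, 0.5, 1.9]
opening: 0.0501
grip_force: 42.5
```

Contact, so I release and retreat straight up.

Emit:
play_rows:
  series:
    - [0.65,[0,0,0],[0,0,0]]
    - [0.75,[0,0,0],[0,0,0]]
    - [0.9,[0,0,0],[0,0,0]]
    - [0.9,[0,0,0],[0,0,0]]
    - [0.9,[0,0,0],[0,0,0]]
    - [0.9,[0,0,-0.3],[0,0,0]]
    - [0.9,[0,0,-0.7],[0,0,0]]
    - [0.9,[0,0,-0.9],[0,0,0]]

```text
t: 36.98
tool_pos: [0.589, -0.0307, 0.1823]
tool_rot: [-0.364, -3.119, -0.0]
contact_force: [0.9, -0.2, -0.6]
opening: 0.0768
grip_force: 0.0
```

Emit:
play_rows:
  series:
    - [0.9,[0,0,-0.9],[0,0,0]]
    - [0.9,[0,0,-0.9],[0,0,0]]
    - [0.9,[0,0,-0.9],[0,0,0]]
    - [0.9,[0,0,-0.5],[0,0,0]]
    - [0.9,[0,0,0],[0,0,0]]
    - [0.9,[0,0,0],[0,0,0]]

```text
t: 37.72
tool_pos: [0.5892, -0.0307, 0.3402]
tool_rot: [-0.364, -3.119, -0.0]
contact_force: [-0.7, 0.0, -1.0]
opening: 0.0769
grip_force: 0.0
```

Run:
```python
from h import *
np.set_printoptions(precision=1,suppress=True)
o=ctrl.get_obs();d=imaging.get_image("wrist");W=wT(o,d)
print(o["t"],o["tool_pos"].round(4).tolist(),o["contact_force"])
print("expect jar lid",wproj(W,d,(.5898,-.0309,.125)),"cap",wproj(W,d,(.5285,.0453,.21)),wproj(W,d,(.5285,.0453,.188)))
def blobs(im,th,x0,y0,x1,y1):
    g=cv2.cvtColor(im,cv2.COLOR_BGR2GRAY)[y0:y1,x0:x1];n,l,s,c=cv2.connectedComponentsWithStats((g<th).astype(np.uint8))
    return [(s[i]+[x0,y0,0,0,0],c[i]+[x0,y0]) for i in range(1,n) if 60<s[i,4]<4000]
for b in blobs(d["color"],80,150,60,420,290): print("w",*b)
s=imaging.get_image("scene");print("scene expect jar",proj(s,(.5898,-.0309,.125)),"cap",proj(s,(.5285,.0453,.21)))
for b in blobs(s["color"],80,200,120,340,260): print("s",*b)
# shelf rim ends visible? rim line check at wrist
print("rim ends expect",[wproj(W,d,(.4777+.005*.9734+k*.08*.2292,.026-.005*.2292+k*.08*.9734,.205)) for k in(1,-1)])
g=cv2.cvtColor(d["color"],cv2.COLOR_BGR2GRAY)
c=wproj(W,d,(.4825+.03*-.2292,.0248-.03*.9734,.205)).astype(int);print(c,g[c[1]-20:c[1]+20,c[0]].tolist())
```

```text
37.725 [0.5892, -0.0307, 0.3402] [-0.7  0.  -1. ]
expect jar lid [282.5 177.2] cap [354.  110.4] [348.9 109.9]
w [199  68 182  14 542] [277.1  75.8]
w [329  97  37  43 421] [339.9 116.4]
w [311 106  13  25 138] [316.3 116.1]
w [ 150  132   55   56 1959] [176.  156.3]
w [ 263  156   39   44 1081] [279.2 177. ]
w [184 265  21  25 348] [195.8 279.3]
w [363 265  22  25 359] [372.  279.1]
w [154 275  28  15 267] [167.4 282.2]
w [387 275  18  15 141] [395.4 282.4]
scene expect jar [295.5 208.2] cap [287.2 162.1]
s [273 120  28  31 417] [282.6 131.1]
s [302 120  10  15 102] [306.1 126.3]
s [289 206  16  14 166] [295.9 213.1]
s [226 216  13  14  97] [232.9 222. ]
s [246 225  21  35 608] [256.3 243.3]
rim ends expect [array([408.1,  68.9]), array([222. ,  63.9])]
[281  62] [149, 149, 149, 149, 148, 149, 160, 175, 179, 181, 180, 181, 181, 179, 179, 180, 180, 181, 181, 184, 182, 162, 126, 115, 117, 117, 116, 115, 115, 114, 113, 106, 91, 76, 72, 71, 82, 108, 114, 111]
```

```bash
python3 -c "
from station import ctrl
print(ctrl.finish_job())"
```

```text
the job is handed in; nothing more can be done
None
```

I hung the shelf and drew it down until it stopped at its home height, then stood the white bottle in its back row and the jar in its front row, and handed the job in at about 38 s. My 10 picture views had run out, so I checked the final placing only by measuring camera images, and I don't have the verdict.

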